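# Lock a bin ticket holder with the bench snap pliers

### The job

Lay the long bin ticket holder on the work rest of the bench snap pliers with its open press stud on the anvil, under the raised punch, let go of it, and press the pliers' handle down until the stud's cap clicks shut. Then let the handle spring back up, take the holder out and set it down flat in the grey tray without dropping it. Leave the tape roll and the short holder where they are.

Things in the scene. Friction and masses are not known exactly. Their poses are not given: they have to be found in the camera images.
- pliers: Snap-setting steel pliers in a stand fixed to the table. Origin on the table, straight below the anvil; z up; x runs from anvil to hinge. Lower arm fixed; upper arm (lever) hinged. Both arms run from the hinge over the anvil to black rubber handles ending at about x = -150 mm. Upper arm 16 mm wide (28 at the handle), at most 160 mm above the table. Foot plate 60 mm wide, x -150 to +110 mm.
- rest_mid (a point): Centre of the top of the pliers' flat, level aluminium work rest, 40 mm above the table: 60 mm wide in the pliers' x, and from 25 mm beyond the anvil at -y to 125 mm at +y. The holder lies on it with its tab out at +y; being under the upper arm, the anvil is reached level from the +y side. Nothing stands over the rest beyond 15 mm in y from the anvil. Axes as pliers.
- lever_hinge (a point): Middle of the level hinge pin (along the pliers' y) of the upper arm, 70 mm from the anvil towards +x, 68 mm above the table.
- anvil (a point): Centre of the anvil: a dark 24 mm disc flush with the top of the work rest, 40 mm above the table. Axes as pliers.
- handle_pad (a point): Point on the upper face of the upper arm's rubber handle (85 mm long, 28 mm wide), 32 mm from its free end, 195 mm from the hinge along the arm and 10 mm above the line through it: where to press down. It moves with the arm in an arc about the hinge: about 147 mm above the table with the handle up, 78 mm when the stud has clicked, its distance from the hinge in plan growing from 179 to 195 mm.
- lever (a joint): Angle of the upper arm (rad): 0 = handle up, jaws open (the arm slopes 0.36 rad up towards the handle); grows as the handle is pressed down, to a stop at 0.385; a spring lifts it back. The punch (blunt 18 mm steel pin under the arm, over the anvil) is 40 mm above the rest at 0 and shuts the stud at about 0.36. The pad takes 2 to 3 N at first, about 9 N just before the click, then meets a solid stop.
- holder_grip (a point): Centre of the upright tab of the long ticket holder, a loose white plastic plate (80 g) 120 x 34 x 6 mm (x, y, z) with paper ticket. The tab, 26 mm in x, 10 mm thick in y, rises to 35 mm above the plate's underside. This point is 20 mm above the underside, 30 mm in x from the plate's middle. Grip the tab's 10 mm (fingers closing along y). x points from stud end to tab end, z up.
- holder_stud (a point): Foot of the press stud on the long holder, on the plate's upper face (6 mm above its underside), on the plate's centre line, 75 mm from the tab's centre towards -x and 15 mm from the plate's end. Same axes as holder_grip. The steel cap (17 mm across, 8 mm thick) stands above it on a pin: its top is 13 mm above the plate when open, 8 mm when shut.
- cap (a joint): How far the press stud's cap has been pushed down (m): 0 = open, 0.005 = snapped shut. It needs about 18 N on the cap, then clicks and stays shut.
- tray: Open grey plastic tray for finished holders, fixed, 160 (x) by 180 (y) by 24 mm high, walls 4 mm, floor 4 mm thick. Origin at the centre of its underside, z up. It stands left or right of the pliers.
- mat: Black rubber mat 160 by 200 by 4 mm, fixed, on which the long holder lies at first, left or right of the pliers (the tray is on the other side). Origin at the centre of its underside.
- tape: Bystander: brown tape roll, 90 mm across, 48 mm high, lying flat. Origin at the centre of its underside.
- shortholder: Bystander: short white ticket holder, 70 by 34 mm plate with the same tab in its middle and no stud. Origin at the centre of its underside.
Things that resemble listed ones, but are neither listed nor needed, are in the scene too. Leave any purple look-alike of the part that bears holder_grip alone.

How it is judged (in metres and radians):
On the way, in this order (a step that is already met when the one before it is completed fails the run):
1. the long holder lies on the work rest, let go, with its open stud on the anvil (within 10 mm of its centre) (horizontal distance between holder_stud and anvil below 0.01 m and z of holder_stud in the frame of anvil between 0.002 and 0.01 m and value of joint cap below 0.002 m and angle between holder_grip's own z axis and vertical below 0.08 rad and contact force between the fingers and holder below 0.1 N and value of joint lever below 0.1 rad), for 0.2 s.
2. the stud on the anvil is clicked shut by the pliers (cap down more than 4 mm with the lever past 0.25 rad) (horizontal distance between holder_stud and anvil below 0.01 m and z of holder_stud in the frame of anvil between 0.002 and 0.01 m and value of joint cap above 0.004 m and value of joint lever above 0.25 rad), for 0.1 s.
At the end, for the whole second after the job is handed in: The long holder lies at rest, flat (within 0.08 rad, tab up) on the floor of the grey tray, released, its stud still shut (cap down more than 4 mm), and the pliers' handle is back up (lever below 0.05 rad) (value of joint cap above 0.004 m and value of joint lever below 0.05 rad and x of holder_grip in the frame of tray between -0.08 and 0.08 m and y of holder_grip in the frame of tray between -0.09 and 0.09 m and z of holder_grip in the frame of tray between 0.02 and 0.028 m and angle between holder_grip's own z axis and vertical below 0.08 rad and linear speed of holder below 0.02 m/s and contact force between the fingers and holder below 0.1 N); the robot touches nothing.
It fails at once if the tape is moved by more than 40 mm (distance of tape from where it was at the start of the episode above 0.04 m).
It fails at once if the short holder is moved by more than 40 mm (distance of shortholder from where it was at the start of the episode above 0.04 m).
It fails at once if the long holder is dropped (falls freely faster than 0.9 m/s, about 40 mm) (linear speed of holder above 0.9 m/s and contact force between the fingers and holder below 0.05 N).
It also fails if it takes over 72 s, if anything falls off the work surface, if the arm or the gripper's body presses on something with over 40 N, if the wrist force passes 120 N, or if a joint passes its speed limit or range.

### The arm

A 6-joint arm with a two-finger parallel gripper is mounted at the origin on the work surface. World frame = base frame: x ahead of the robot, y to its left, z up, the work surface at z = 0. Lengths are in mm, angles in rad, forces in N, time in s.
With the tool pointing down it reaches from about 275 to 825 mm from the base axis. Payload 5.2 kg.
Tool frame: the origin (TCP) lies at the very end of the fingers, on their centre line; the grasp point (between the pads) lies 19 mm behind it; z points along the fingers, y is the line along which they close (so a half turn about z gives the same grasp; the last joint's range is limited). The gripper opens to 93 mm and grips with 3 to 60 N. Pads are 15 mm wide; open, the fingers measure 128 mm over their backs; the gripper's body (75 mm by 188 mm) begins 65 mm behind the grasp point.
Start: joints at [-1.421, 0.259, 1.535, -0, 1.348, -0.203], TCP at [190.061, -516.122, 218.653] pointing down, gripper open.
Joint ranges: [-3.14, 3.14], [-0.91, 2.08], [0.19, 2.58], [-1.22, 4.36], [0.22, 2.71], [-3.12, 3.12]. Speed limits (rad/s): [2.57, 2.57, 3.14, 3.14, 3.14, 3.14].

### API

Orientations are given as [roll, pitch, yaw] about the fixed x, y, z axes, in that order (R = Rz(yaw) Ry(pitch) Rx(roll)).
In Python, from bench import robot gives the robot as it stands. The module is installed in compiled form; this text tells all that it offers. Calls block until the motion is done:
- robot.move_ptp(position, orientation): joint-space move of the TCP to a pose.
- robot.move_linear(position, ori=None, speed=150, f_stop=None): straight line of the TCP; ori=None keeps the orientation; speed is the mean speed in mm/s. With f_stop (N) it stops when the force on the tool has changed by that much, and returns True; else False.
- robot.move_j(angles): joint-space move.
- robot.move_gripper(opening): opening from 0.0 (shut) to 1.0 (fully open); the grip force is fixed at half the most; returns when the fingers have stopped.
- robot.sleep(seconds).
- robot.inverse_kinematics(position, orientation): joint angles nearest the present ones, or None.
- robot.get_image(name): name is "scene" or "top" or "wrist"; returns a dict with "img" (384x512x3 uint8, blue, green, red), "fovy" (degrees; the focal length in pixels is half the picture's height over the tangent of half this angle, whatever the lens; pixels are square), "cx", "cy" (the principal point, pixels), "eye" and "orientation" of the camera in the world. Camera axes: x right, y down, z forward; pixel columns grow to the right and rows downward; lengths in mm; the calibration is good to about 2 mm. A picture is of the moment at which its call begins. There is no depth.
A pose or a line that the arm cannot do raises robot.MotionError and nothing moves.
- robot.hand_in(): hands the job in, once; it reports no verdict.
Readings, each from a call of its own:
- robot.current_t(): time.
- robot.current_qpos(): joint angles.
- robot.current_joint_vel(): joint speeds.
- robot.current_joint_efforts(): joint torques, N m.
- robot.current_tcp_pos(): TCP position.
- robot.current_eef_rot(): TCP orientation.
- robot.current_contact_force(): force on the tool from outside, world axes, zero at the start.
- robot.current_ft_torque(): the same for the moment, N m.
- robot.current_gripper_width(): opening from 0.0 (shut) to 1.0 (fully open).
Only numpy, scipy, OpenCV 4.12 (cv2) and the standard library are available. Lean on these libraries where they do the work, as an engineer would, in place of code of your own. Each camera call takes 0.05 s, during which the arm holds its last target. There are 200 camera calls.

## Working session

There is one attempt and no reset: what is moved stays moved. The work goes in short steps, each a Python script; the robot and the scene stay as the last script left them, time stands still between calls to the robot, and variables do not carry over. Pictures are saved under pics/ and viewed, on a budget of 10 in all, crops included, one or two more only if the job needs it, and the job is handed in when it is done.

```bash
mkdir -p pics
cat > h.py <<'E'
import numpy as np, cv2
from bench import robot
from scipy.spatial.transform import Rotation as R
def cam(name):
    d=robot.get_image(name); d['f']=d['img'].shape[0]/2/np.tan(np.radians(d['fovy'])/2)
    d['R']=R.from_euler('xyz',np.array(d['orientation'],float)).as_matrix() if np.size(d['orientation'])==3 else np.array(d['orientation'])
    d['eye']=np.array(d['eye'],float); return d
def ray(d,u,v):
    r=d['R']@np.array([(u-d['cx'])/d['f'],(v-d['cy'])/d['f'],1.]); return r/np.linalg.norm(r)
def onz(d,u,v,z):
    r=ray(d,u,v); return d['eye']+r*(z-d['eye'][2])/r[2]
def proj(d,p):
    c=d['R'].T@(np.array(p,float)-d['eye']); return np.array([d['cx']+d['f']*c[0]/c[2],d['cy']+d['f']*c[1]/c[2]])
def two(d1,p1,d2,p2):
    a,b=ray(d1,*p1),ray(d2,*p2)
    s=np.linalg.lstsq(np.c_[a,-b],d2['eye']-d1['eye'],rcond=None)[0]
    A,B=d1['eye']+a*s[0],d2['eye']+b*s[1]; return (A+B)/2,np.linalg.norm(A-B)
E
python3 - <<'E'
from h import *
import pickle
for n in ('top','scene'):
    d=cam(n); pickle.dump(d,open(n+'.pkl','wb'))
    cv2.imwrite(f'pics/{n}0.png',cv2.resize(d['img'],(800,600),interpolation=cv2.INTER_CUBIC))
    print(n,d['eye'],d['orientation'],d['f'],d['cx'],d['cy'])
print(robot.current_t(),robot.current_eef_rot())
E
```

```text
top [ 424.07415836   27.99878266 1398.86184627] [-3.06018819e+00 -1.14515026e-03 -1.55351575e+00] 413.563186014293 250.83408381555827 192.83002897329226
scene [1552.15348423 -229.71654665  754.63819838] [-2.12931658  0.01253596  1.3436979 ] 444.5123758739359 261.8187656152397 187.22629882101847
0.1 [-3.13999973e+00 -3.12750438e-04  3.52777508e-01]
```

View pics/top0.png

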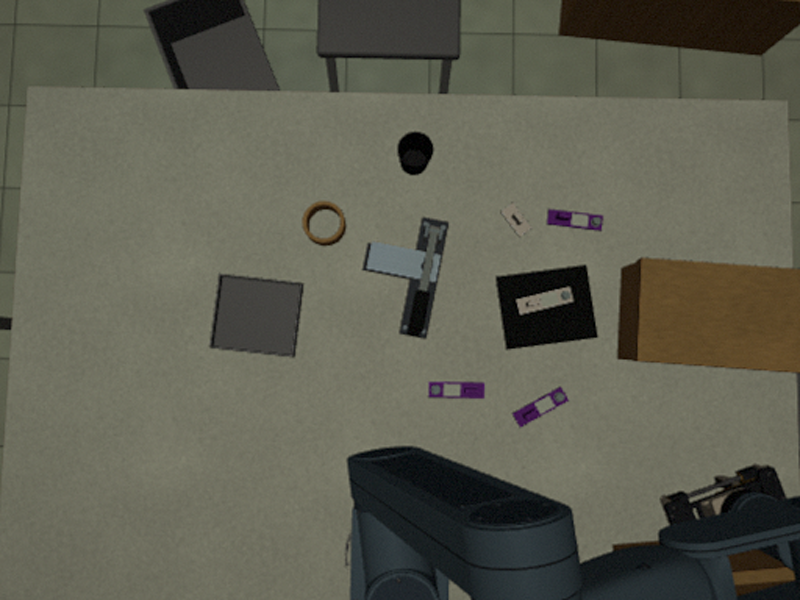

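View pics/scene0.png

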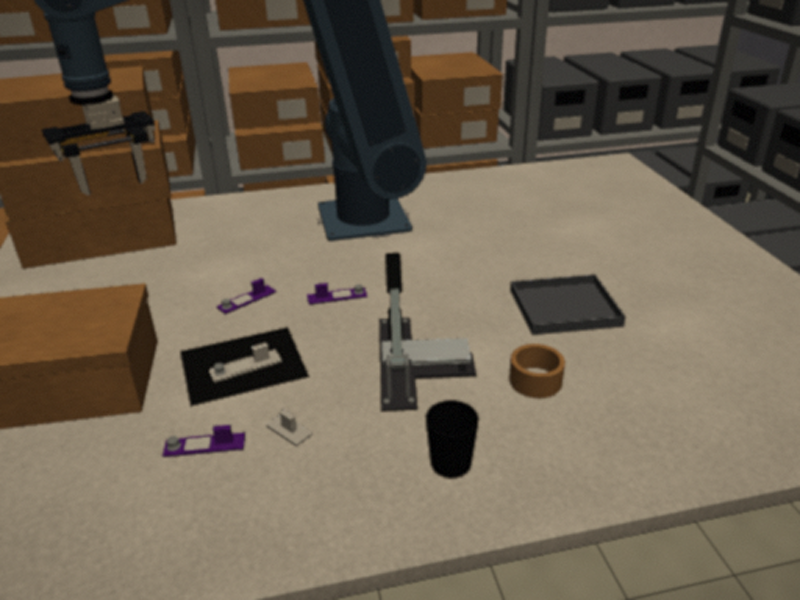

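Top view (800-px scale): the only white plate with a stud on the black mat is at (545,300), stud at right (567,296) and tab at left (530,305). Lookalikes are purple at (575,220), (457,390) and (540,407), and the short white holder without a stud at (516,219). I choose the one on the mat. Pliers run from hinge (433,230) to handle (415,320), with the rest to the left (400,260). The tray is at (257,315) and the tape at (324,222).

Run:
```python
from h import *
import pickle
t=pickle.load(open('top.pkl','rb')); s=pickle.load(open('scene.pkl','rb')); k=.64
T=lambda u,v:(u*k,v*k)
def p(n,a,b): print(n,*[np.round(x,1) for x in two(t,T(*a),s,T(*b))])
p('cap',(567,296),(219,369)); p('tabtop',(530,305),(261,348))
p('handle end',(418,300),(393,262))
p('tape',(324,222),(537,358))
for n,a,z in [('cap',(567,296),23),('tab',(530,305),39),('mat',(547,307),4),('tray',(257,315),24),('tape',(324,222),48),('rest L',(366,257),40),('rest R',(437,268),40),('foot far',(435,219),5),('foot near',(412,336),5),('short',(516,219),30)]: print(n,onz(t,*T(*a),z).round(1))
# move wrist camera above holder
c=onz(t,*T(548,300),4)
robot.move_ptp([c[0],c[1],260],[np.pi,0,0]) 
d=cam('wrist'); pickle.dump(d,open('w1.pkl','wb')); cv2.imwrite('pics/w1.png',cv2.resize(d['img'],(768,576)))
print(d['eye'],d['orientation'],d['f'],robot.current_tcp_pos(),robot.current_eef_rot(),robot.current_t(),robot.current_qpos())
```

```text
cap [ 555.2 -346.7   13.2] 3.3
tabtop [ 532.9 -268.3   27.5] 5.1
handle end [527.4 -25.2 164.5] 7.4
tape [700.5 175.6  48.1] 1.0
cap [ 554.2 -345.7   23. ]
tab [ 532.3 -263.2   39. ]
mat [ 531.3 -307.5    4. ]
tray [502.  315.3  24. ]
tape [700.3 175.1  48. ]
rest L [628.3  85.   40. ]
rest R [607.4 -65.9  40. ]
foot far [720.  -62.7   5. ]
foot near [463.5 -16.2   5. ]
short [ 717.7 -235.1   30. ]
[ 625.12392142 -309.58781035  427.1586361 ] [ 2.85728114e+00  1.04467847e-03 -1.57099698e+00] 269.7342992835373 [ 545.78914532 -310.69775618  259.81963408] [ 3.14149348e+00  5.41036925e-04 -1.33764281e-03] 1.6833 [-6.94615508e-01  3.79595799e-01  1.26486456e+00 -4.23171186e-04
  1.49748507e+00  8.77549504e-01]
```

View pics/w1.png

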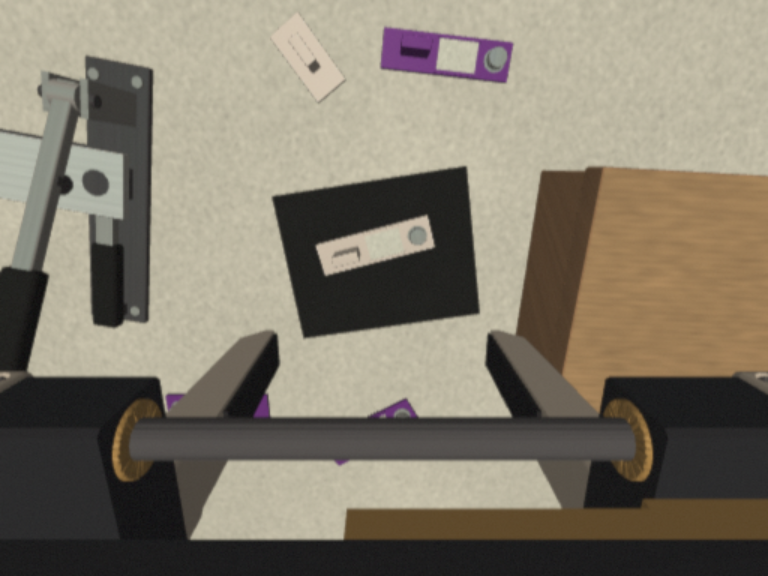

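The wrist view confirms the choice. The white plate on the black mat has its cap at (417,235) and tab at (345,255). The anvil disc is at (95,182), with the punch at (65,184). Next I'll take a second view of the holder and two of the pliers.

```bash
cat > det.py <<'E'
from h import *
def plate(d,poly=None,thr=110):
    """white plate: largest bright low-saturation blob whose surroundings are the black mat"""
    g=d['img'].astype(int).min(2); dark=((d['img'].max(2)<55)*255).astype(np.uint8)
    best=None
    cs,_=cv2.findContours(((g>thr)*255).astype(np.uint8),cv2.RETR_LIST,cv2.CHAIN_APPROX_NONE)
    for c in cs:
        a=cv2.contourArea(c)
        if not 600<a<9000: continue
        m=np.zeros(g.shape,np.uint8); cv2.drawContours(m,[c],-1,255,-1)
        ring=cv2.dilate(m,np.ones((13,13)))&~cv2.dilate(m,np.ones((5,5)))
        f=dark[ring>0].mean()/255
        if f>.8 and (best is None or a>best[0]): best=(a,c)
    return cv2.minAreaRect(best[1])
E
python3 - <<'E'
from det import *
import pickle
d1=pickle.load(open('w1.pkl','rb'))
def shot(p,n):
    robot.move_ptp(p,[np.pi,0,0]); d=cam('wrist'); pickle.dump(d,open(n+'.pkl','wb')); return d
d2=shot([470,-290,200],'w2')
for d in(d1,d2):
    r=plate(d); print(r)
b=[cv2.boxPoints(plate(d)) for d in (d1,d2)]
# order corners by ground position
def o(d,bx):
    q=np.array([onz(d,*p,10)[:2] for p in bx]); c=q.mean(0); a=np.arctan2(*(q-c).T[::-1]); i=np.argsort(a); return bx[i],q[i]
(b1,q1),(b2,q2)=o(d1,b[0]),o(d2,b[1])
print(q1.round(1),q2.round(1))
for x,y in zip(b1,b2): print(*[np.round(z,1) for z in two(d1,x,d2,y)])
a=shot([530,-95,260],'w3'); c=shot([530,60,260],'w4')
cv2.imwrite('pics/w34.png',np.hstack([x['img'][:,:400] if 0 else cv2.resize(x['img'][20:270],(800,390))[:, :] for x in (a,)]+[]))
im=np.vstack([cv2.resize(x['img'][:240],(640,300)) for x in (a,c)]); cv2.imwrite('pics/w34.png',im)
cv2.imwrite('pics/w2.png',d2['img']); print(robot.current_t())
E
```

```text
((249.94302368164062, 163.3834228515625), (21.98822021484375, 76.65338134765625), 75.25643920898438)
((264.6999816894531, 112.40000915527344), (28.153562545776367, 95.3362045288086), 74.74488067626953)
[[ 545.3 -364.4]
 [ 578.4 -354.7]
 [ 548.1 -239.6]
 [ 513.7 -247. ]] [[ 545.7 -366. ]
 [ 578.2 -354.8]
 [ 548.5 -239.3]
 [ 514.3 -247.6]]
[ 546.  -364.4   14.9] 1.2
[ 578.3 -354.8    9.4] 0.2
[ 548.4 -239.7   11.7] 0.3
[ 514.8 -247.8   14.3] 0.5
3.8417
```

View pics/w34.png

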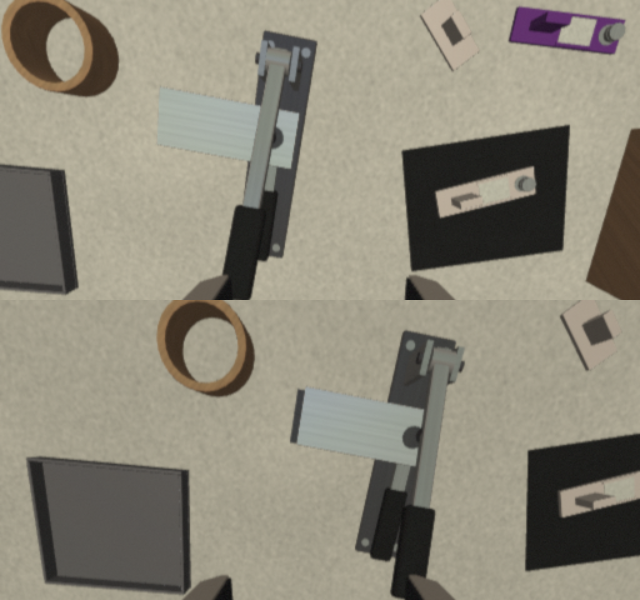

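View pics/w2.png

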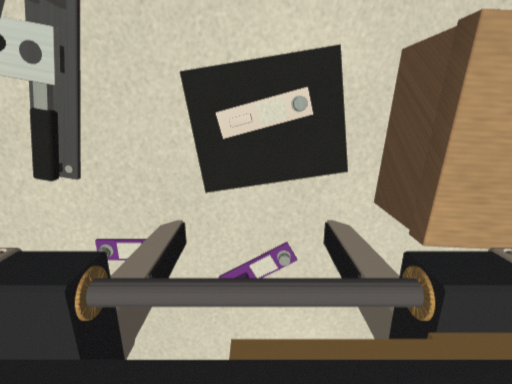

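Both views show the rest (upper: corners (160,88), (155,145), (290,168), (298,113); lower: (306,390), (297,444)). The partly hidden anvil is at (277,138) and (412,437). The close view shows the long white holder, tab at (240,121) and cap at (300,103). I'll refine the corners and triangulate them.

Run:
```python
from det import *
import pickle
w={i:pickle.load(open(f'w{i}.pkl','rb')) for i in(1,2,3,4)}
def sub(d,u,v):
    g=cv2.cvtColor(d['img'],cv2.COLOR_BGR2GRAY); c=np.array([[[u,v]]],np.float32)
    return cv2.cornerSubPix(g,c,(4,4),(-1,-1),(3,30,.01))[0,0]
def P(n,i,a,j,b):
    a=sub(w[i],*a);b=sub(w[j],*b); r=two(w[i],a,w[j],b); print(n,a.round(1),b.round(1),r[0].round(1),r[1].round(1), onz(w[i],*a,40)[:2].round(1),onz(w[j],*b,40)[:2].round(1))
k=.8; L=lambda u,v:(u*k,v*k)
P('far+y',3,L(160,88),4,L(306,90)); P('near+y',3,L(155,145),4,L(297,144))
P('far-y',3,L(298,113),1,(123/1.5,155/1.5)); P('near-y',3,L(290,168),1,(123/1.5,219/1.5))
P('near-y12',1,(123/1.5,219/1.5),2,(53,84));P('far-y12',1,(123/1.5,155/1.5),2,(54,24))
for i in(1,2):
    g=w[i]['img'][:170,:90].max(2); m=cv2.inRange(g,0,75)
    n,l,s,c=cv2.connectedComponentsWithStats(m)
    for q in range(1,n):
        if 80<s[q][4]<700: print(i,s[q],c[q],onz(w[i],*c[q],40).round(1))
# tray corners in w4 (rim z=24)
for a in [(28,158),(188,170),(189,292),(45,283)]: print('tray',onz(w[4],*L(*a),24).round(1))
print('tab px w2',proj(w[2],[538.8,-272.7,39]),'cap',proj(w[2],[558.1,-345.2,23]),proj(w[1],[538.8,-272.7,39])*1.5,proj(w[1],[558.1,-345.2,23])*1.5)
print('tape',onz(w[4],*L(205,42),48), 'hinge foot near',onz(w[4],*L(362,250),5))
```

```text
far+y [126.7  69.9] [243.5  71.8] [660.7  74.3  41. ] 2.4 [662.   74.8] [659.6  74.3]
near+y [123.6 115.4] [233.7 114.5] [604.4  88.7  35.6] 1.3 [603.9  86.7] [605.1  88.4]
far-y [238.4  90.4] [ 81.5 102.3] [636.8 -72.7  40. ] 0.4 [636.6 -72.8] [636.9 -72.7]
near-y [232.  134.4] [ 81.4 145.7] [578.2 -62.9  41.6] 0.3 [578.2 -62.8] [577.9 -61.9]
near-y12 [ 81.4 145.7] [54.1 84.6] [577.9 -62.2  40.4] 0.0 [577.9 -61.9] [578. -62.]
far-y12 [ 81.5 102.3] [52.6 26.3] [637.  -71.7  38.4] 0.1 [636.9 -72.7] [636.5 -72.7]
1 [ 24  72  30  98 595] [ 38.67058824 121.12436975] [612.   -8.6  40. ]
1 [ 56 114  15  16 177] [ 63.20338983 121.40112994] [611.6 -42.7  40. ]
2 [ 43   0  25  18 186] [57.53225806  4.51612903] [656.9 -82.1  40. ]
2 [ 27  42  14  20 170] [32.98235294 52.08235294] [611.5 -45.7  40. ]
2 [ 59  43  10  32 190] [62.26315789 58.88947368] [604.6 -76.6  40. ]
tray [588.2 397.7  24. ]
tray [574.5 212.8  24. ]
tray [417.6 228.4  24. ]
tray [430.3 413.8  24. ]
tab px w2 [240.14895601 119.84334729] cap [300.18920459 102.96295526] [344.59461755 258.54702183] [417.6360613  236.30335207]
tape [702.76253977 173.01153434  48.        ] hinge foot near [469.09526492   1.81714602   5.        ]
```

Rest corners come out at z≈40, 60 × 150 mm ✓. Anvil ≈ (611.6,-42.8), with corners and disc agreeing, and pliers +y at 80.3°. The holder plate is 120 × 34 ✓ with its axis at 104.9°, and the projected tab and cap match the pixels. Grasping now.

```bash
cat >> h.py <<'E'
ANV=np.array([611.6,-42.8]); VA=np.radians(80.3); V=np.array([np.cos(VA),np.sin(VA)]); U=np.array([V[1],-V[0]])
def O(yaw): return [np.pi,0,yaw]
E
python3 - <<'E'
from h import *
import pickle
y=np.radians(104.9); g=[538.8,-272.7]
robot.move_gripper(.55)
robot.move_ptp([*g,110],O(y))
print('hit',robot.move_linear([*g,13],speed=80,f_stop=8),robot.current_tcp_pos())
robot.move_gripper(0); print('w',robot.current_gripper_width()*93)
robot.move_linear([*g,60],speed=60); robot.move_linear([*g,230],speed=150)
d=cam('wrist'); pickle.dump(d,open('w5.pkl','wb')); cv2.imwrite('pics/w5.png',d['img'])
print(robot.current_contact_force(),robot.current_t(),robot.current_gripper_width()*93)
E
```

```text
hit False [ 539.21848592 -272.99145218   13.62683584]
w 9.569771496271155
[ 0.12264954 -0.91485459 -0.06600605] 11.0917 9.805640947429023
```

View pics/w5.png

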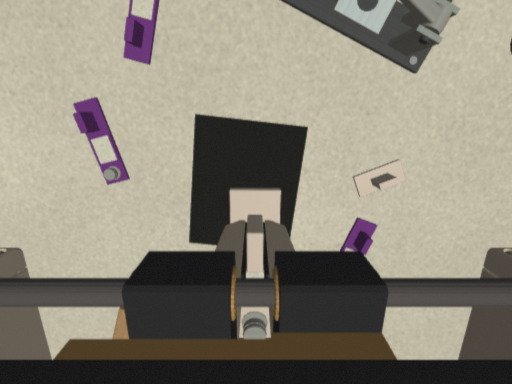

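Held (9.8 mm), square in the hand: plate tab-end edge at row 189, columns 230–281, cap at (255,325). I'll check the in-hand offset and then move over.

Run:
```python
from h import *
import pickle
d=pickle.load(open('w5.pkl','rb')); tcp=robot.current_tcp_pos(); y=robot.current_eef_rot()[2]
ex=np.array([np.cos(y),np.sin(y)]); ey=np.array([np.sin(y),-np.cos(y)])
def rel(u,v,z): q=onz(d,u,v,z)[:2]-tcp[:2]; return (q@ex).round(1),(q@ey).round(1)
print(tcp,y); print('edge corners',rel(230.5,189,tcp[2]-3),rel(281,189,tcp[2]-3),'cap',rel(255,322,tcp[2]+10))
p=ANV+V*115
robot.move_ptp([*p,230],O(VA)); robot.move_linear([*p,100],speed=200)
d=cam('scene'); pickle.dump(d,open('s2.pkl','wb')); print(robot.current_tcp_pos(),robot.current_eef_rot(),robot.current_t())
```

```text
[ 538.28373525 -272.34740563  228.71718439] 1.830785597827346
edge corners (np.float64(29.9), np.float64(-14.5)) (np.float64(29.9), np.float64(18.8)) cap (np.float64(-64.5), np.float64(1.7))
[632.31217031  70.06622961 101.72670038] [ 3.13850876e+00 -3.10803061e-04  1.40094996e+00] 13.275
```

Run:
```python
from h import *
p=ANV+V*115; q=ANV+V*75
robot.move_linear([*p,56],O(VA),speed=100)
print(robot.move_linear([*q,56],O(VA),speed=60,f_stop=6),robot.current_tcp_pos())
print('down',robot.move_linear([*q,46],O(VA),speed=15,f_stop=3),robot.current_tcp_pos(),robot.current_contact_force())
a=robot.current_tcp_pos()
robot.move_gripper(.3); robot.sleep(.2); print(robot.current_tcp_pos(),robot.current_gripper_width()*93)
robot.move_linear([*q,100],O(VA),speed=120)
r=ANV-U*86+V*14-V*8
robot.move_linear([*q,205],O(VA),speed=200)
robot.move_gripper(0)
h=ANV+U*70-U*179
robot.move_ptp([h[0]-130,h[1]-75,240],[np.pi,0,0])
import pickle
d=cam('wrist'); pickle.dump(d,open('w6.pkl','wb')); e=cam('scene'); pickle.dump(e,open('s3.pkl','wb'))
u,v=proj(e,[*ANV,55]); u,v=int(u),int(v)
c=cv2.resize(e['img'][v-60:v+60,u-80:u+80],(400,300),interpolation=cv2.INTER_CUBIC)
cv2.imwrite('pics/c6.png',np.hstack([c,cv2.resize(d['img'],(400,300))]))
print(proj(d,[*ANV,46]),robot.current_t(),robot.current_tcp_pos())
```

```text
False [624.25901882  31.09240015  55.99952252]
down True [624.2469955   31.37575178  48.95211882] [0.42887011 0.18590319 3.33128525]
[623.37002386  31.41173471  48.07960317] 27.73605257718981
[205.54965932 -34.31976738] 19.0167 [375.05904396 -99.44598631 240.06352466]
```

View pics/c6.png

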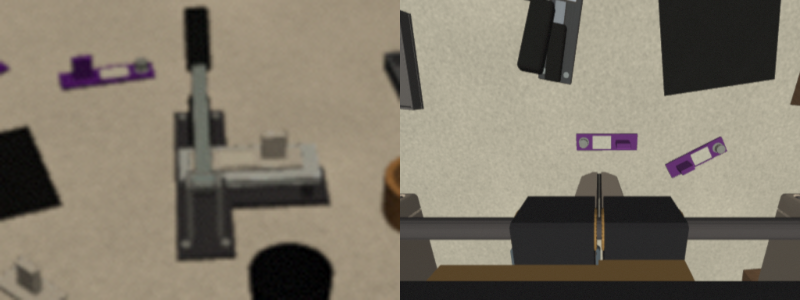

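Holder is on the rest with tab up, and it touched at the expected height. Next, a closer check of the stud from both sides, projecting the expected points.

Run:
```python
from h import *
import pickle
ims=[]
for n,p in(('w7',[530,-140,230]),('w8',[530,55,230])):
    robot.move_ptp(p,[np.pi,0,0]); d=cam('wrist'); pickle.dump(d,open(n+'.pkl','wb'))
    u,v=proj(d,[*ANV,45]).astype(int); x0=max(u-65,0);y0=max(v-60,0)
    c=d['img'][y0:y0+130,x0:x0+130]; print(n,x0,y0,c.shape,'exp cap top',(proj(d,[*ANV,59])-[x0,y0])*3,'tab',(proj(d,[*(ANV+75*V),75])-[x0,y0])*3)
    h=ANV+U*70-U*179; print('pad exp',proj(d,[*h,147])-[x0,y0],)
    ims.append(cv2.resize(c,(390,390),interpolation=cv2.INTER_CUBIC))
cv2.imwrite('pics/c7.png',np.hstack(ims)); print(robot.current_t())
```

```text
w7 113 48 (130, 130, 3) exp cap top [186.83333935 179.96072343] tab [-24.57259031 144.06111056]
pad exp [ 27.54164571 171.76593555]
w8 267 49 (130, 130, 3) exp cap top [207.02273658 181.13395514] tab [ 26.64427062 145.72523384]
pad exp [ 67.0254325  171.51027336]
20.6083
```

View pics/c7.png

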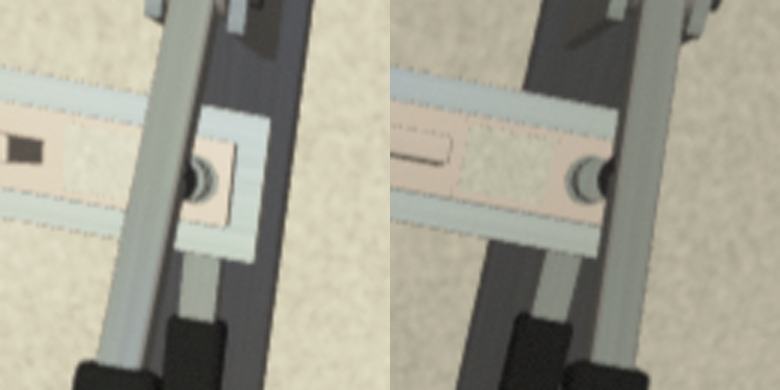

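Cap sits under the punch: the two views are off by about 4 mm in opposite directions, so they average onto the anvil. The plate-end gap is about 11 mm against 10 expected. Handle axis matches the pad estimate too, so I'll press.

Run:
```python
from h import *
import pickle
H=ANV+U*70
def pad(th,dz=0):
    a=.36-th; return [*(H-U*(195*np.cos(a)-10*np.sin(a))),68+195*np.sin(a)+10*np.cos(a)+dz]
robot.move_ptp(pad(0,40),O(VA)); f0=np.array(robot.current_contact_force())
print('t',robot.move_linear(pad(0,-6),speed=60,f_stop=15),robot.current_tcp_pos(),robot.current_contact_force()-f0)
for th in(.1,.2,.28,.33): robot.move_linear(pad(th),speed=60); print(th,(robot.current_contact_force()-f0).round(1))
for th in(.35,.36,.37,.38,.39,.4):
    s=robot.move_linear(pad(th),speed=25,f_stop=22); f=robot.current_contact_force()-f0; print(th,s,np.round(f,1),robot.current_tcp_pos().round(1))
    if s or f[2]>28: break
robot.sleep(.3); print((robot.current_contact_force()-f0).round(1),robot.current_t())
```

```text
t False [504.48580475 -24.48524984 140.37066527] [-0.77244425  1.85103337  1.75123727]
0.1 [-0.1  0.3  1.8]
0.2 [-0.8  2.   4. ]
0.28 [1.  1.3 3.1]
0.33 [-0.4  0.9  3.5]
0.35 False [-1.5  0.6  2.5] [488.3 -21.7  79.9]
0.36 False [-2.5  2.4  8.7] [488.4 -21.7  78.5]
0.37 False [-6.   1.9 19.3] [488.3 -21.7  77.6]
0.38 False [-8.5  2.7 28.7] [488.3 -21.7  76.8]
[-8.5  2.3 29.5] 25.8583
```

Force went past the 9 N click and up against a solid stop at z≈77, so the stud should be shut. I'll release along the arc and look.

Run:
```python
from h import *
import pickle
H=ANV+U*70
def pad(th,dz=0):
    a=.36-th; return [*(H-U*(195*np.cos(a)-10*np.sin(a))),68+195*np.sin(a)+10*np.cos(a)+dz]
for th in(.3,.2,.1): robot.move_linear(pad(th),speed=80)
robot.move_linear(pad(0,60),speed=100)
ims=[]
for n,p in(('w9',[530,-140,230]),('w10',[530,55,230])):
    robot.move_ptp(p,[np.pi,0,0]); d=cam('wrist'); pickle.dump(d,open(n+'.pkl','wb'))
    x0,y0={'w9':(113,48),'w10':(267,49)}[n]
    ims.append(cv2.resize(d['img'][y0:y0+130,x0:x0+130],(390,390),interpolation=cv2.INTER_CUBIC))
cv2.imwrite('pics/c9.png',np.hstack(ims)); print(robot.current_t())
```

```text
29.925
```

View pics/c9.png

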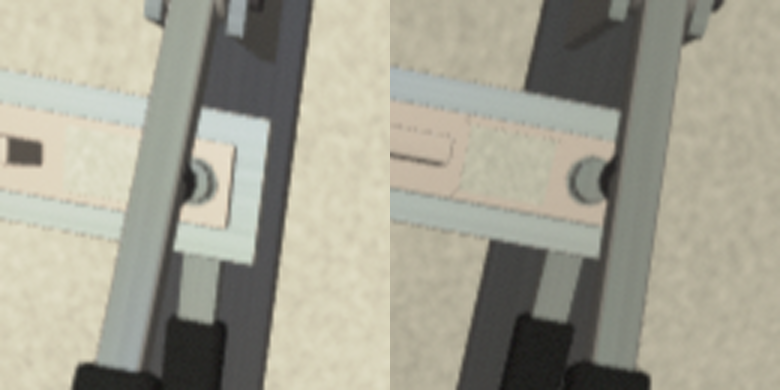

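In the right-hand view the cap's edge moved about 3 px, consistent with going about 5 mm down. The handle is back up and the plate hasn't shifted. Tray centre ≈ (502.7,313.2), long axis at 86°. Taking the holder out.

Run:
```python
from h import *
import pickle
p=ANV+V*115; q=ANV+V*75
robot.move_gripper(.3)
robot.move_ptp([*q,200],O(VA)); robot.move_linear([*q,90],speed=180)
print('touch',robot.move_linear([*q,49.5],O(VA),speed=60,f_stop=6),robot.current_tcp_pos())
robot.move_gripper(0); print('w',robot.current_gripper_width()*93)
robot.move_linear([*q,56],O(VA),speed=30)
print(robot.move_linear([*p,56],O(VA),speed=60,f_stop=8))
robot.move_linear([*p,180],O(VA),speed=150)
print('w',robot.current_gripper_width()*93,robot.current_tcp_pos())
a=np.radians(86); t=np.array([502.7,313.2])+30*np.array([np.cos(a),np.sin(a)])
robot.move_ptp([*t,150],O(a)); robot.move_linear([*t,40],O(a),speed=120)
print('down',robot.move_linear([*t,8],O(a),speed=20,f_stop=3),robot.current_tcp_pos(),robot.current_contact_force())
robot.move_gripper(.35); robot.sleep(.2)
robot.move_linear([*t,60],O(a),speed=80); robot.move_linear([*t,230],O(a),speed=200)
robot.move_ptp([430,250,260],[np.pi,0,0])
d=cam('wrist'); pickle.dump(d,open('w11.pkl','wb')); e=cam('scene'); pickle.dump(e,open('s11.pkl','wb'))
cv2.imwrite('pics/c11.png',np.hstack([cv2.resize(e['img'][100:320,160:453],(400,300)),cv2.resize(d['img'],(400,300))]))
print(robot.current_t())
```

```text
touch False [624.45443928  31.09941582  49.58611857]
w 9.804023402086326
False
w 9.607270254239076 [630.26567895  70.45568635 178.90627129]
down True [504.6795533  343.09547338  13.83084541] [ 0.47071759 -0.21269017  4.72124093]
43.35
```

View pics/c11.png

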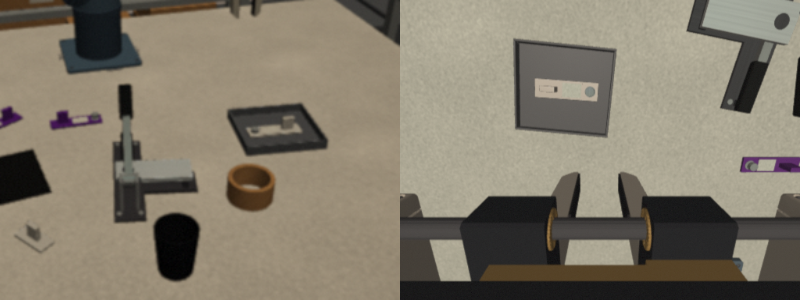

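The holder lies flat and centred in the tray, at (567,90) in the right-hand picture. The handle is up, and the tape and short holder are undisturbed. Handing in.

```bash
python3 -c "
from h import *
robot.hand_in(); print(robot.current_t())"
```

```text
the job is handed in; nothing more can be done
the job is handed in; nothing more can be done
```

The long holder's stud is pressed shut and the holder lies in the grey tray. I handed the job in at about 43 s of the 72 s allowed; no verdict is reported.

- **Placing:** I gripped the holder by its tab and slid it level under the punch. It touched the rest at the expected height, and I let it go there. Two views of the cap were each about 4 mm off, in opposite directions, and averaged onto the anvil. I took this as partial hiding by the arm, and the plate-end gap (about 11 mm against 10 expected) agreed.
- **Pressing:** The handle force rose past 9 N to 29.5 N against a solid stop at about 77 mm above the table. I saw no clear drop in force at the click. The shut cap is inferred from that force and a cap shift of about 3 px, consistent with 5 mm down.
- **Tray:** The holder touched the tray floor with the fingertips at 13.8 mm, against 13 expected. The last picture shows it flat, tab up and released, with the handle back up and the tape and short holder where they were. I checked these two by eye only and did not measure them again.
- **Pictures:** I used exactly the 10 allowed.

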